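# Unlock and unscrew a coolant cap of unknown thread hand

## Robot

A 6-joint arm with a two-finger parallel gripper is mounted at the origin on the work surface. World frame = base frame: x ahead of the robot, y to its left, z up, the work surface at z = 0. Lengths are in mm, angles in rad, forces in N, time in s.
With the tool pointing down it reaches from about 425 to 925 mm from the base axis. Payload 12.5 kg.
Tool frame: the origin (TCP) lies at the very end of the fingers, on their centre line; the grasp point (between the pads) lies 19 mm behind it; z points along the fingers, x is the direction in which the jaws open and shut, and the axes are right-handed (so a half turn about z gives the same grasp; the last joint's range is limited). The gripper opens to 85 mm and grips with 20 to 120 N. Pads are 22 mm wide; open, the fingers measure 114 mm over their backs; the gripper's body (76 mm by 85 mm) begins 54 mm behind the grasp point. The pads swing forward as they close: fully open they stand 13 mm farther back than shut.
Start: joints at [1.088, 0.491, 1.559, -0, 1.092, -0.106], TCP at [229.951, 581.178, 231.327] pointing down, gripper open.
Joint ranges: [-3.1, 3.1], [-0.84, 2.19], [0.05, 2.79], [-1.13, 4.28], [0.06, 2.93], [-2.69, 2.69]. Speed limits (rad/s): [2.22, 2.22, 2.79, 3.14, 3.14, 3.14].

## Interface

Orientations are given as a unit quaternion [w, x, y, z].
In Python, from rig import state, get_image, camera_params, finish_job gives the robot as it stands.
- The arm moves only by the tool jog_arm, never from a script. Its argument "deltas" is a list of rows, each an object with "fingers": the finger opening in mm, from 0 to 85.4; "offset": the shift along the tool's x, y, z each as a share of 0.15 m, from -1 to 1, a list of three; "spin": the turn about the tool's z as a share of 30 degrees, from -1 to 1. In form: [{"fingers": fingers, "offset": [x, y, z], "spin": spin}, ...]. A call has 1 to 5 rows; each row is the pose to reach, as a shift and turn from the pose measured when the call began, along the tool's axes at that moment; what a row does not reach only later rows make up. A row lasts 1/12 s, in which the tool goes at most 41.7 mm and 7.16 degrees, less where a joint would pass 70% of its speed; a pose out of reach is approached as far as the arm can. A call with a number of a shift or a turn outside -1 to 1 is refused whole. A call with a gripper value outside its range is refused whole. The fingers move at their own pace and stop on an object; the grip force is fixed at half the most. Time passes only in rows, so rows that repeat a pose let the fingers close. It gives the time, the measured TCP pose, the force and the opening at its end, in the units of the state.
- state(): the state, without advancing time (a new reading comes with each control period).
- get_image(name): name is "scene" or "top"; returns the picture (384x512x3 uint8, red, green, blue); there is no depth.
- camera_params(name): a dict with "fx", "fy", "cx", "cy" (pixels), "rvec" (rotation vector, rad) and "tvec" (3), from world to camera coordinates, as OpenCV has them. Camera axes: x right, y down, z forward; pixel columns grow to the right and rows downward; lengths in mm; the calibration is good to about 2 mm. A picture is of the moment at which its call begins. camera_params takes no time and is no camera call.
- finish_job(): hands the job in, once; it reports no verdict.
The state is a dict: "clock": time; "joint_pos": joint angles; "joint_vel": joint speeds; "tau": joint torques, N m; "tcp_pos": TCP position; "orientation": TCP orientation; "ft_force": force on the tool from outside, world axes, zero at the start; "moment": the same for the moment, N m; "finger_gap": finger opening in mm.
Only numpy, scipy, OpenCV 4.12 (cv2) and the standard library are available. Lean on these libraries where they do the work, as an engineer would, in place of code of your own. Each camera call takes 0.05 s, during which the arm holds its last target. There are 200 camera calls.

## Task

Draw the sliding lock on the yellow-topped drive fully back from the red coolant cap, then unscrew the cap. Its thread may be left-handed or right-handed and nothing outside tells which, so try both ways until it comes. Finish while still holding the cap in the gripper, level and still, lifted well clear (about a hand's width) above its port, with the lock left back and the other things on the bench left where they are.

Things in the scene. Friction and masses are not known exactly. Their poses are not given: they have to be found in the camera images.
- drive: Liquid-cooled servo drive, a fixed metal case 200 (x) x 340 (y) x 85 mm high with a yellow top panel (the deck, 85 mm above the bench). Origin: centre of its underside; z up; the lock slides along its y axis. A grey filter block 54 x 54 mm and 46 mm high stands on the deck, its centre at x 0, y +125 mm; leave it alone.
- port (a point): Point on the deck on the axis of the coolant port, at drive x 0, y +20 mm, z 85 mm; its axes are the drive's. The port is a steel neck 46 mm wide over its thread and 30 mm high, hidden inside the cap until it is off.
- cap: Red cast-metal screw cap, loose, about 280 g. Round skirt 58 mm wide, 31 mm high, with a grip bar on top. Origin: centre of the skirt's lower rim; z up. Screwed down, it stands 3 mm above the deck, its y axis along the drive's y (to 1.5 degrees). Tightening way: a firm stop within 0.2 rad. Loosening way: turns easily, rises about 3 mm in the first 1.1 rad, lifts straight off from 1.25 to 2.0 rad.
- cap_bar (a point): Centre of the top of the cap's grip bar: 14 mm (cap x) x 32 mm (cap y) x 26 mm high; 57 mm above the cap's origin, 60 mm above the deck when screwed down. The cap cannot be pulled off before it is unscrewed. A right-hand thread loosens anticlockwise seen from above, a left-hand one clockwise; which it is changes from run to run and cannot be seen.
- lock (a joint): Sliding lock, m: 0 to 0.008 at the start (locked), 0.070 at its stop (fully back). Grows as it moves along the drive's -y, away from the cap; stays where left; 2.5 N moves it. Locked, two steel prongs beside the bar, just above the skirt, keep the cap from turning, lifting and being gripped. Fully back, the prong tips are 56 mm from the port's axis, 36 to 42 mm above the deck.
- lock_knob (a point): Centre of the top of the lock's orange square knob, 16 x 16 mm and 28 mm high, on a black block (44 x 50 mm, top 42 mm above the deck); sides along the drive's x and y. The knob's top is 70 mm above the deck; its axis is 73 mm from the port's axis (in the drive's -y) when the joint is 0, 143 mm when fully back.
- screwdriver: Bystander: screwdriver lying on the bench on the robot's side of the drive; origin near its middle.
- wrench: Bystander: steel wrench lying beyond the drive; origin near its middle.
- fitting: Bystander: brass hose fitting, 22 mm wide and 26 mm high, standing on the deck about 85 mm from the port's axis (drive x about +73, y about +63 mm); origin under its centre.
- spray: Bystander: spray can 52 mm wide, 150 mm high, beyond the drive; origin under its centre.
- jar: Bystander: jar 60 mm wide, 80 mm high, beyond the drive; origin under its centre.
- tray: Bystander: blue tray 100 x 140 x 35 mm on the bench beside the drive; origin under its centre.
- motor: Bystander: black servo motor 75 x 75 mm standing shaft up, 140 mm high; origin under its centre.
There are look-alikes about, which are no part of the job. There is more than one size of the cap; the job needs the middle-sized.

How it is judged:
By the outcome, as a careful person would: the job done as asked, in the order asked, and still so for the second after the job is handed in, while the arm keeps its last pose, push and grip.
It also fails if it takes over 64 s, if anything falls off the work surface, if the arm or the gripper's body presses on something with over 40 N, if the wrist force passes 120 N, or if a joint passes its speed limit or range.

## Working session

There is one attempt and no reset: what is moved stays moved. The work goes in short steps, Python scripts to look and compute and a tool call to move; the robot and the scene stay as the last step left them, time stands still between calls to the robot, and variables do not carry over. Pictures are saved under pics/ and viewed, about 8 in all and at most 12, crops included, and the job is handed in when it is done.

Besides the shell and the picture viewer there is one more tool, called after "Request:" by a JSON object that holds its "api" and its "payload", one argument or row to a line. jog_arm: Moves the arm, as the interface text tells. Its arguments: {"type":"object","properties":{"deltas":{"type":"array"}},"required":["deltas"]}

```bash
mkdir -p pics
python3 - <<'E'
from rig import *
import cv2
for n in("scene","top"):
    im=get_image(n); cv2.imwrite(f"pics/{n}0.png",im[:,:,::-1]); p=camera_params(n); print(n,p)
s=state();print(s)
a=[cv2.imread(f"pics/{n}0.png") for n in("scene","top")]
E
```

```text
scene {'fx': 375.2436174383035, 'fy': 375.2436174383035, 'cx': 249.75133274816625, 'cy': 196.27835260651497, 'rvec': array([ 1.20556481,  2.30728505, -0.94549453]), 'tvec': array([ 354.2393636 , -264.61061285, 1477.15099707])}
top {'fx': 407.2186457177088, 'fy': 407.2186457177088, 'cx': 255.5682990706125, 'cy': 189.85425798925024, 'rvec': array([ 2.16677714, -2.19731698,  0.07244344]), 'tvec': array([  -5.52938309,  630.67777234, 1427.60096255])}
{'clock': 0.1, 'joint_pos': array([ 1.08838578e+00,  4.91479553e-01,  1.55941409e+00, -1.12951914e-05,
        1.09172493e+00, -1.05576600e-01]), 'joint_vel': array([ 0.00071071, -0.00288388, -0.00204556,  0.00072289, -0.00105601,
       -0.0006327 ]), 'tau': array([ 2.38822380e-03, -6.19440436e+01, -2.62020224e+01, -8.65189077e-05,
        2.94591722e-03,  1.08574773e-05]), 'tcp_pos': array([229.85254065, 580.9651773 , 230.78962956]), 'orientation': array([ 2.46465603e-04,  8.27034827e-01,  5.62150453e-01, -4.49898189e-04]), 'ft_force': array([0.37765249, 0.51829588, 0.03371762]), 'moment': array([ 0.03372641,  0.01393984, -0.02442889]), 'finger_gap': 85.3129978480474}
```

View pics/scene0.png

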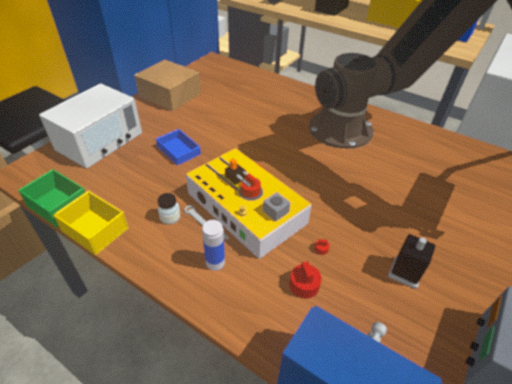

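View pics/top0.png

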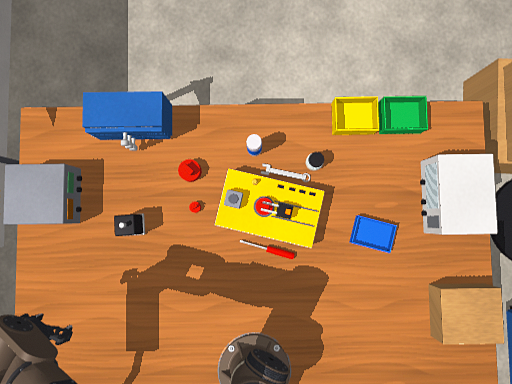

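The top view shows these red candidates:
- the cap on the yellow drive (266,207)
- a large cap on the bench (189,170)
- a small cap on the bench (195,207)
- the screwdriver handle (282,252)

The one I want is the cap on the drive, next to the orange knob and prongs. In the scene view it is at about (250,187). I'll measure it and check it in a close crop.

```bash
cat > h.py <<'E'
from rig import *
import cv2, numpy as np
def P(n):
    p=camera_params(n);R=cv2.Rodrigues(p["rvec"])[0]
    return np.array([[p["fx"],0,p["cx"]],[0,p["fy"],p["cy"]],[0,0,1]]),R,np.array(p["tvec"])
def ray(n,uv,z):
    K,R,t=P(n);d=R.T@np.linalg.inv(K)@np.array([uv[0],uv[1],1.]);c=-R.T@t
    return c+d*(z-c[2])/d[2]
def proj(n,X):
    K,R,t=P(n);q=K@(R@np.array(X,float)+t);return q[:2]/q[2]
def mask(im,lo,hi):
    return cv2.inRange(cv2.cvtColor(im,cv2.COLOR_BGR2HSV),lo,hi)
def blobs(m,amin=8):
    n,l,s,c=cv2.connectedComponentsWithStats(m)
    return [(s[i,4],c[i].round(2),s[i,:4]) for i in range(1,n) if s[i,4]>=amin]
E
python3 - <<'E'
from h import *
T=cv2.imread("pics/top0.png");S=cv2.imread("pics/scene0.png")
m=mask(T,(22,120,120),(35,255,255));m[:140]=0
c=max(cv2.findContours(m,0,2)[0],key=cv2.contourArea)
W=np.array([ray("top",p[0]+0.0,85)[:2] for p in c],np.float32)
(ctr,sz,a)=cv2.minAreaRect(W);print("drive",ctr,sz,a); print(cv2.boxPoints((ctr,sz,a)))
for n,I in(("top",T),("scene",S)):
    print(n,"red")
    for b in blobs(mask(I,(0,150,90),(6,255,255))|mask(I,(174,150,90),(180,255,255))):print(b, ray(n,b[1],120).round(1))
    print(n,"orange")
    for b in blobs(mask(I,(8,200,180),(17,255,255)),3):print(b, ray(n,b[1],155).round(1))
a=cv2.resize(T[160:255,205:335],None,fx=4.6,fy=4.6,interpolation=2);b=cv2.resize(S[140:260,180:315],None,fx=3.6,fy=3.6,interpolation=2)
cv2.imwrite("pics/cropT.png",a);cv2.imwrite("pics/cropS.png",b)
E
```

```text
drive (564.6319580078125, -60.409210205078125) (336.0722351074219, 199.07749938964844) 75.89920043945312
[[ 427.15408 -199.13168]
 [ 620.23303 -247.63266]
 [ 702.10986   78.31326]
 [ 509.03088  126.81424]]
top red
(np.int32(409), array([189.27, 170.01]), array([178, 159,  24,  23], dtype=int32)) [693.  205.4 120. ]
(np.int32(183), array([262.83, 205.64]), array([255, 198,  18,  17], dtype=int32)) [570.8 -38.2 120. ]
(np.int32(105), array([194.7 , 206.77]), array([189, 202,  12,  11], dtype=int32)) [570.2 187.7 120. ]
(np.int32(187), array([280.05, 252.01]), array([266, 246,  29,  13], dtype=int32)) [417.7 -92.4 120. ]
top orange
(np.int32(3), array([ 81., 118.]), array([ 81, 117,   1,   3], dtype=int32)) [865.8 555.3 155. ]
(np.int32(3), array([ 81., 123.]), array([ 81, 122,   1,   3], dtype=int32)) [849.2 555.  155. ]
(np.int32(3), array([ 84., 130.]), array([ 84, 129,   1,   3], dtype=int32)) [825.7 544.7 155. ]
(np.int32(4), array([253.5, 133. ]), array([252, 133,   4,   1], dtype=int32)) [807.4 -10.8 155. ]
(np.int32(3), array([245., 141.]), array([245, 140,   1,   3], dtype=int3
[... 1066 characters left out ...]
, array([497, 381,   1,   3], dtype=int32)) [   9.6 -759.6  155. ]
scene red
(np.int32(190), array([252.21, 186.14]), array([242, 175,  18,  22], dtype=int32)) [576.4 -28.  120. ]
(np.int32(175), array([321.61, 246.38]), array([315, 240,  15,  14], dtype=int32)) [655.2 230.3 120. ]
(np.int32(878), array([304.8, 280.3]), array([289, 262,  33,  36], dtype=int32)) [763.5 242.6 120. ]
scene orange
(np.int32(39), array([233.59, 163.67]), array([230, 160,   7,   9], dtype=int32)) [ 560.8 -104.2  155. ]
(np.int32(3), array([259., 165.]), array([258, 164,   3,   3], dtype=int32)) [523.3 -41.5 155. ]
(np.int32(21), array([256.05, 179.24]), array([249, 174,  12,  13], dtype=int32)) [578.5 -14.7 155. ]
```

View pics/cropT.png

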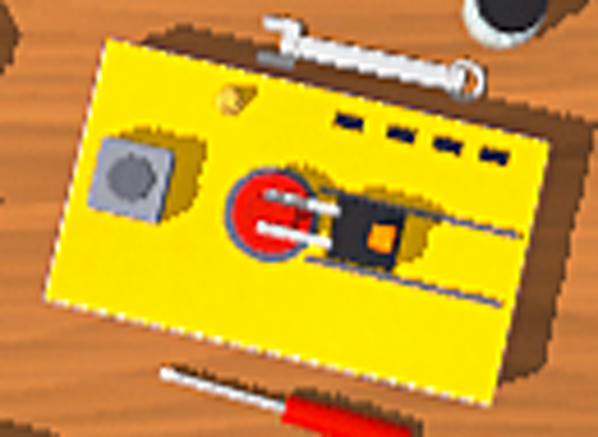

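View pics/cropS.png

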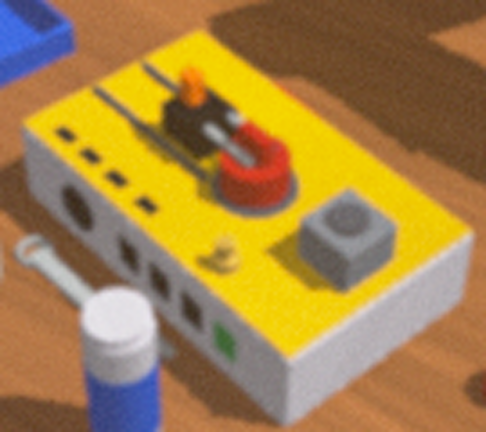

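The crops confirm it. The cap with prongs over its bar sits on the drive (top view about 266,207), the orange knob is at about (288,212), the fitting is on the far side and the filter block is at the +y end. So drive +y points toward world +y, with a yaw of about -14.1°.

```bash
cat >> h.py <<'E'
Y=np.array([.2437,.9698]);X=np.array([.9698,-.2437]);PORT=np.array([569.5,-41.0])
def phi():
    w,x,y,z=state()["orientation"];return np.arctan2(2*(x*y+w*z),1-2*(y*y+z*z))
def plan(target,phit,step=150,p=None,f=None):
    "successive (offset,spin) calls to world target xyz and jaw angle (rad)"
    p=np.array(state()["tcp_pos"]) if p is None else p; f=phi() if f is None else f
    t=np.array(target,float);print("now",p.round(1),"phi",np.degrees(f).round(2))
    while np.linalg.norm(t-p)>1 or abs(phit-f)>.005:
        d=t-p;L=np.linalg.norm(d);d=d*min(1,step/max(L,1e-9));s=np.clip(phit-f,-.5,.5)
        o=np.array([d[0]*np.cos(f)+d[1]*np.sin(f),d[0]*np.sin(f)-d[1]*np.cos(f),-d[2]])/150
        print(o.round(3),"spin",round(-s/np.radians(30),3));p=p+d;f+=s
E
python3 - <<'E'
from h import *
T=cv2.imread("pics/top0.png");S=cv2.imread("pics/scene0.png")
for b in blobs(mask(T[195:225,275:300],(5,120,120),(20,255,255)),3):
    if b[0]>4:
        w=ray("top",b[1]+[275,195],155)[:2];print(b,w,(w-PORT)@X,(w-PORT)@Y)
for q in(0,8):
    k=PORT-(73+q)*Y;print(q,proj("top",[*k,155]),proj("scene",[*k,155]),proj("scene",[*k,141]))
print(proj("top",[*PORT,119]),proj("scene",[*PORT,119]))
k=PORT-80*Y;print(k);plan([*k,231],np.radians(-14.1),155)
E
```

```text
(np.int32(26), array([12.54, 16.15]), array([10, 14,  6,  6], dtype=int32)) [ 550.75052872 -117.07852685] 0.35709974515665266 -78.35020149341672
0 [285.89411132 210.87474633] [233.31527283 161.0316245 ] [233.38818817 164.74153128]
8 [288.31450417 211.4470053 ] [231.55610112 159.68812604] [231.64455676 163.39600093]
[263.68432305 206.01976019] [249.81243973 183.2254787 ]
[ 550.004 -118.584]
now [229.9 581.  230.8] phi 68.41
[-0.715  0.746 -0.   ] spin 0.955
[-0.27   0.997 -0.   ] spin 0.955
[ 0.241  1.005 -0.   ] spin 0.84
[ 0.646  0.807 -0.   ] spin -0.0
[ 0.622  0.777 -0.   ] spin -0.0
```

Request:
{"api": "jog_arm", "payload": {
  "deltas": [
    {"fingers":60,"offset":[-0.715,0.746,0],"spin":0.955},
    {"fingers":60,"offset":[-0.715,0.746,0],"spin":0.955},
    {"fingers":60,"offset":[-0.715,0.746,0],"spin":0.955},
    {"fingers":60,"offset":[-0.715,0.746,0],"spin":0.955},
    {"fingers":60,"offset":[-0.715,0.746,0],"spin":0.955}
  ]
}}

```text
clock: 0.52
tcp_pos: [295.7, 436.2, 230.8]
orientation: [0.001, 0.942, 0.335, -0.001]
ft_force: [1.2, 0.4, -0.0]
finger_gap: 59.8
```

Request:
{"api": "jog_arm", "payload": {
  "deltas": [
    {"fingers":60,"offset":[-0.27,0.99,0],"spin":0.955},
    {"fingers":60,"offset":[-0.27,0.99,0],"spin":0.955},
    {"fingers":60,"offset":[-0.27,0.99,0],"spin":0.955},
    {"fingers":60,"offset":[-0.27,0.99,0],"spin":0.955},
    {"fingers":60,"offset":[-0.27,0.99,0],"spin":0.955}
  ]
}}

```text
clock: 0.93
tcp_pos: [359.5, 291.9, 231.1]
orientation: [0.002, 0.996, 0.087, -0.001]
ft_force: [-0.1, 0.4, -0.1]
finger_gap: 59.8
```

Run:
```python
from h import *
k=PORT-78.5*Y;plan([*k,225],np.radians(-14.1),150)
```

```text
now [359.5 291.9 231.1] phi 9.94
[0.26  0.965 0.014] spin 0.801
[0.631 0.776 0.014] spin 0.0
[0.631 0.776 0.014] spin -0.0
[0.006 0.007 0.   ] spin -0.0
```

Request:
{"api": "jog_arm", "payload": {
  "deltas": [
    {"fingers":60,"offset":[0.26,0.965,0.014],"spin":0.8},
    {"fingers":60,"offset":[0.26,0.965,0.014],"spin":0.8},
    {"fingers":60,"offset":[0.26,0.965,0.014],"spin":0.8},
    {"fingers":60,"offset":[0.26,0.965,0.014],"spin":0.8},
    {"fingers":60,"offset":[0.26,0.965,0.014],"spin":0.8}
  ]
}}

```text
clock: 1.35
tcp_pos: [424.8, 153.1, 229.3]
orientation: [0.002, 0.992, -0.125, -0.0]
ft_force: [0.2, 0.3, -0.8]
finger_gap: 60.3
```

Request:
{"api": "jog_arm", "payload": {
  "deltas": [
    {"fingers":60,"offset":[0.63,0.776,0.014],"spin":0},
    {"fingers":60,"offset":[0.63,0.776,0.014],"spin":0},
    {"fingers":60,"offset":[0.63,0.776,0.014],"spin":0},
    {"fingers":60,"offset":[0.63,0.776,0.014],"spin":0},
    {"fingers":60,"offset":[0.63,0.776,0.014],"spin":0}
  ]
}}

```text
clock: 1.77
tcp_pos: [489.5, 14.0, 227.3]
orientation: [0.002, 0.992, -0.126, 0.0]
ft_force: [-0.7, 1.1, -0.7]
finger_gap: 59.9
```

Request:
{"api": "jog_arm", "payload": {
  "deltas": [
    {"fingers":60,"offset":[0.63,0.776,0.014],"spin":0},
    {"fingers":60,"offset":[0.63,0.776,0.014],"spin":0},
    {"fingers":60,"offset":[0.63,0.776,0.014],"spin":0},
    {"fingers":60,"offset":[0.63,0.776,0.014],"spin":0},
    {"fingers":60,"offset":[0.63,0.776,0.014],"spin":0}
  ]
}}

```text
clock: 2.18
tcp_pos: [554.1, -125.4, 225.1]
orientation: [0.002, 0.992, -0.126, 0.001]
ft_force: [-0.5, 0.3, -0.6]
finger_gap: 59.7
```

Run:
```python
from h import *
k=PORT-78.5*Y;plan([*k,130],np.radians(-14.1),150)
```

```text
now [ 554.1 -125.4  225.1] phi -14.5
[-0.038 -0.047  0.634] spin -0.013
```

Request:
{"api": "jog_arm", "payload": {
  "deltas": [
    {"fingers":60,"offset":[-0.038,-0.047,0.2],"spin":-0.013},
    {"fingers":60,"offset":[-0.038,-0.047,0.4],"spin":-0.013},
    {"fingers":60,"offset":[-0.038,-0.047,0.63],"spin":-0.013},
    {"fingers":60,"offset":[-0.038,-0.047,0.63],"spin":-0.013},
    {"fingers":60,"offset":[-0.038,-0.047,0.63],"spin":-0.013}
  ]
}}

```text
clock: 2.6
tcp_pos: [550.0, -116.2, 129.9]
orientation: [0.002, 0.993, -0.122, -0.001]
ft_force: [0.8, -0.3, 0.9]
finger_gap: 60.2
```

Run:
```python
from h import *
k=PORT-78.5*Y;plan([*k,130],np.radians(-14.1),150)
for n in("top","scene"):
    im=get_image(n)[:,:,::-1]
    cv2.imwrite(f"pics/{n}1.png",im)
T=cv2.imread("pics/top1.png")[160:255,205:335];S=cv2.imread("pics/scene1.png")[130:225,180:310]
cv2.imwrite("pics/a1.png",cv2.resize(np.hstack([T,S]),None,fx=3,fy=3,interpolation=2))
```

```text
now [ 550.  -116.2  129.9] phi -14.01
```

View pics/a1.png

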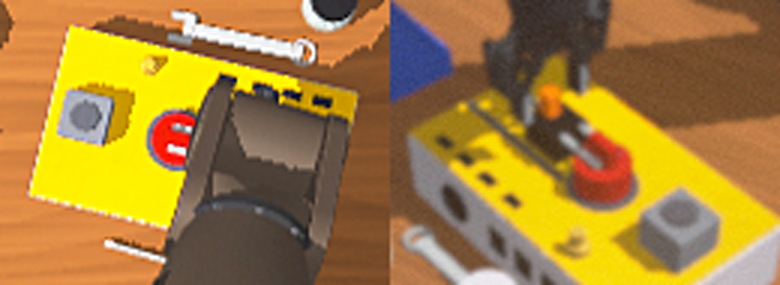

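The scene half of the crop shows the orange knob (about 550,100 in the crop) between the two open fingers, with the arm's shadow on the deck. The fingers straddle it, so I'll close.

Request:
{"api": "jog_arm", "payload": {
  "deltas": [
    {"fingers":0,"offset":[0,0,0],"spin":0},
    {"fingers":0,"offset":[0,0,0],"spin":0},
    {"fingers":0,"offset":[0,0,0],"spin":0},
    {"fingers":0,"offset":[0,0,0],"spin":0},
    {"fingers":0,"offset":[0,0,0],"spin":0}
  ]
}}

```text
clock: 3.12
tcp_pos: [550.4, -116.7, 133.4]
orientation: [0.002, 0.993, -0.122, 0.001]
ft_force: [-8.1, 2.3, 13.4]
finger_gap: 14.7
```

Request:
{"api": "jog_arm", "payload": {
  "deltas": [
    {"fingers":0,"offset":[0,0.03,0],"spin":0},
    {"fingers":0,"offset":[0,0.06,0],"spin":0},
    {"fingers":0,"offset":[0,0.1,0],"spin":0},
    {"fingers":0,"offset":[0,0.1,0],"spin":0},
    {"fingers":0,"offset":[0,0.1,0],"spin":0}
  ]
}}

```text
clock: 3.53
tcp_pos: [546.4, -132.1, 133.6]
orientation: [0.003, 0.992, -0.122, 0.001]
ft_force: [-3.3, -1.9, 0.4]
finger_gap: 14.6
```

Request:
{"api": "jog_arm", "payload": {
  "deltas": [
    {"fingers":0,"offset":[0,0.08,0],"spin":0},
    {"fingers":0,"offset":[0,0.16,0],"spin":0},
    {"fingers":0,"offset":[0,0.24,0],"spin":0},
    {"fingers":0,"offset":[0,0.3,0],"spin":0},
    {"fingers":0,"offset":[0,0.3,0],"spin":0}
  ]
}}

```text
clock: 3.95
tcp_pos: [534.9, -178.0, 133.7]
orientation: [0.003, 0.992, -0.123, 0.0]
ft_force: [-1.1, -1.7, -3.4]
finger_gap: 14.3
```

Request:
{"api": "jog_arm", "payload": {
  "deltas": [
    {"fingers":0,"offset":[0,0.01,0],"spin":0},
    {"fingers":0,"offset":[0,0.02,0],"spin":0},
    {"fingers":0,"offset":[0,0.03,0],"spin":0},
    {"fingers":0,"offset":[0,0.03,0],"spin":0},
    {"fingers":0,"offset":[0,0.03,0],"spin":0}
  ]
}}

```text
clock: 4.37
tcp_pos: [534.5, -179.1, 133.6]
orientation: [0.001, 0.992, -0.123, 0.0]
ft_force: [9.8, 25.4, -2.1]
finger_gap: 15.1
```

The stop shows as a 27 N reaction at 142.5 mm from the port, against 143 expected. I'll relax, release and rise.

Request:
{"api": "jog_arm", "payload": {
  "deltas": [
    {"fingers":0,"offset":[0,0,0],"spin":0},
    {"fingers":45,"offset":[0,0,0],"spin":0},
    {"fingers":45,"offset":[0,0,0],"spin":0},
    {"fingers":45,"offset":[0,0,0],"spin":0},
    {"fingers":45,"offset":[0,0,0],"spin":0}
  ]
}}

```text
clock: 4.78
tcp_pos: [534.6, -179.5, 133.8]
orientation: [0.001, 0.992, -0.124, 0.001]
ft_force: [-1.5, 0.9, 0.3]
finger_gap: 44.9
```

Request:
{"api": "jog_arm", "payload": {
  "deltas": [
    {"fingers":45,"offset":[0,0,-0.2],"spin":0},
    {"fingers":45,"offset":[0,0,-0.4],"spin":0},
    {"fingers":45,"offset":[0,-0.2,-0.47],"spin":0},
    {"fingers":45,"offset":[0,-0.5,-0.47],"spin":0},
    {"fingers":45,"offset":[0,-0.8,-0.47],"spin":0}
  ]
}}

```text
clock: 5.2
tcp_pos: [562.7, -69.3, 205.3]
orientation: [0.001, 0.992, -0.125, 0.002]
ft_force: [1.2, -0.5, -0.3]
finger_gap: 44.8
```

Run:
```python
from h import *
plan([*PORT,200],np.radians(-14.1),150)
```

```text
now [562.7 -69.3 205.3] phi -14.37
[-0.003 -0.194  0.035] spin -0.009
```

Run:
```python
from h import *
for n in("scene",):
    cv2.imwrite(f"pics/{n}2.png",get_image(n)[:,:,::-1])
S=cv2.imread("pics/scene2.png")
for b in blobs(mask(S,(5,180,150),(18,255,255))[140:200,180:280],5):print("orange",b[0],b[1]+[180,140])
for b in blobs(mask(S,(0,150,90),(5,255,255))[140:220,180:290],20):print("red",b[0],b[1]+[180,140],b[2])
for q in(73,143):k=PORT-q*Y;print(proj("scene",[*k,141]))
m=mask(S,(0,150,60),(5,255,255))
print("bar top exp",proj("scene",[*PORT,145]),proj("scene",[*(PORT+16*Y),145]),proj("scene",[*(PORT-16*Y),145]))
cv2.imwrite("pics/b.png",cv2.resize(S[130:220,180:300],None,fx=6,fy=6,interpolation=2))
```

```text
orange 74 [219.96 152.41]
orange 14 [265.36 169.21]
orange 180 [251.89 185.87]
red 140 [252.51 186.22] [62 35 18 22]
[233.38818817 164.74153128]
[218.56830396 153.30528165]
bar top exp [249.95904274 176.45428295] [253.75731404 179.37674909] [246.22056568 173.57782369]
```

View pics/b.png

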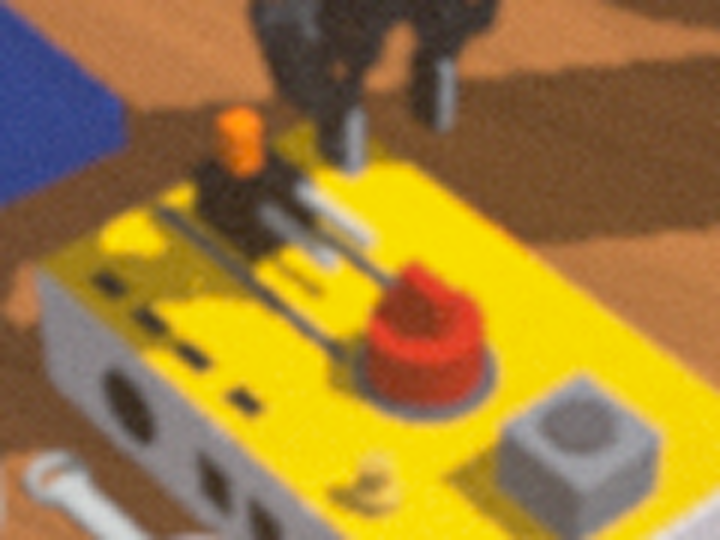

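The lock is fully back and the cap is clear: bar at about (250,176), skirt below it, prongs well away. Next I descend onto the bar.

Request:
{"api": "jog_arm", "payload": {
  "deltas": [
    {"fingers":45,"offset":[-0.003,-0.194,0.035],"spin":-0.009},
    {"fingers":45,"offset":[-0.003,-0.194,0.2],"spin":-0.009},
    {"fingers":45,"offset":[-0.003,-0.194,0.4],"spin":-0.009},
    {"fingers":45,"offset":[-0.003,-0.194,0.52],"spin":-0.009},
    {"fingers":45,"offset":[-0.003,-0.194,0.52],"spin":-0.009}
  ]
}}

```text
clock: 5.67
tcp_pos: [569.0, -34.3, 123.6]
orientation: [0.0, 0.993, -0.121, -0.001]
ft_force: [-1.1, -0.6, -0.6]
finger_gap: 45.1
```

Run:
```python
from h import *
plan([*PORT,127],np.radians(-14.1),150);print(state()["ft_force"])
```

```text
now [569.  -34.3 123.6] phi -13.86
[ 0.014  0.043 -0.022] spin 0.008
[-1.10247751 -0.64236274 -0.63574745]
```

Request:
{"api": "jog_arm", "payload": {
  "deltas": [
    {"fingers":45,"offset":[0.014,0.043,-0.022],"spin":0.008},
    {"fingers":45,"offset":[0.014,0.043,-0.022],"spin":0.008},
    {"fingers":45,"offset":[0.014,0.043,-0.022],"spin":0.008},
    {"fingers":45,"offset":[0.014,0.043,-0.022],"spin":0.008},
    {"fingers":0,"offset":[0.014,0.043,-0.022],"spin":0.008}
  ]
}}

```text
clock: 6.08
tcp_pos: [569.8, -41.3, 127.9]
orientation: [0.0, 0.992, -0.123, -0.0]
ft_force: [-0.1, 0.0, 0.3]
finger_gap: 34.1
```

Request:
{"api": "jog_arm", "payload": {
  "deltas": [
    {"fingers":0,"offset":[0,0,0],"spin":0},
    {"fingers":0,"offset":[0,0,0],"spin":0},
    {"fingers":0,"offset":[0,0,0],"spin":0},
    {"fingers":0,"offset":[0,0,0],"spin":0},
    {"fingers":0,"offset":[0,0,0],"spin":0}
  ]
}}

```text
clock: 6.5
tcp_pos: [569.8, -41.3, 128.6]
orientation: [0.0, 0.992, -0.123, -0.0]
ft_force: [-1.6, 0.1, 5.6]
finger_gap: 12.2
```

Run:
```python
from h import *
plan([*PORT,127],np.radians(-14.1),150);s=state();print(s["ft_force"],s["moment"],s["joint_pos"])
```

```text
now [569.8 -41.3 128.6] phi -14.11
[-0.002 -0.001  0.011] spin -0.0
[-1.58568693  0.06844151  5.60850222] [-0.03541693  0.37790506 -0.02169246] [-1.87659109e-01  5.39774277e-01  1.79816399e+00 -8.17501025e-04
  8.03799260e-01  5.91823063e-02]
```

Request:
{"api": "jog_arm", "payload": {
  "deltas": [
    {"fingers":0,"offset":[0,0,0],"spin":-0.08},
    {"fingers":0,"offset":[0,0,0],"spin":-0.16},
    {"fingers":0,"offset":[0,0,0],"spin":-0.24},
    {"fingers":0,"offset":[0,0,0],"spin":-0.32},
    {"fingers":0,"offset":[0,0,0],"spin":-0.32}
  ]
}}

```text
clock: 6.92
tcp_pos: [569.7, -41.1, 128.7]
orientation: [0.0, 0.999, -0.038, -0.0]
ft_force: [-1.1, 1.3, -0.5]
finger_gap: 12.6
```

Run:
```python
from h import *
print(np.degrees(phi()));s=state();print(s["tcp_pos"],s["ft_force"],s["moment"],s["finger_gap"])
```

```text
-4.3981705568644145
[569.69125644 -41.10615567 128.65882489] [-1.14351961  1.33055434 -0.46287002] [0.16375828 0.17903383 0.04866869] 12.632632510038807
```

Request:
{"api": "jog_arm", "payload": {
  "deltas": [
    {"fingers":0,"offset":[0,0,-0.001],"spin":-0.08},
    {"fingers":0,"offset":[0,0,-0.002],"spin":-0.16},
    {"fingers":0,"offset":[0,0,-0.003],"spin":-0.24},
    {"fingers":0,"offset":[0,0,-0.004],"spin":-0.32},
    {"fingers":0,"offset":[0,0,-0.004],"spin":-0.32}
  ]
}}

```text
clock: 7.33
tcp_pos: [569.7, -41.1, 129.2]
orientation: [0.0, 0.999, 0.046, -0.0]
ft_force: [-0.7, -0.1, -2.9]
finger_gap: 12.5
```

Run:
```python
from h import *
print(np.degrees(phi()));s=state();print(s["tcp_pos"],s["ft_force"],s["moment"],s["finger_gap"])
```

```text
5.2356267970483215
[569.68764863 -41.13433406 129.23649882] [-0.73731949 -0.06756339 -2.9366014 ] [ 0.00966609 -0.01565584 -0.00763966] 12.486247624545847
```

After 0.34 rad anticlockwise there is no stop and no torque, so the thread appears to be right-handed. I'll carry on.

Request:
{"api": "jog_arm", "payload": {
  "deltas": [
    {"fingers":0,"offset":[0,0,-0.002],"spin":-0.18},
    {"fingers":0,"offset":[0,0,-0.004],"spin":-0.36},
    {"fingers":0,"offset":[0,0,-0.006],"spin":-0.54},
    {"fingers":0,"offset":[0,0,-0.008],"spin":-0.75},
    {"fingers":0,"offset":[0,0,-0.008],"spin":-0.75}
  ]
}}

```text
clock: 7.75
tcp_pos: [569.6, -41.1, 130.4]
orientation: [0.0, 0.971, 0.241, -0.0]
ft_force: [0.3, 0.5, -2.8]
finger_gap: 12.3
```

Request:
{"api": "jog_arm", "payload": {
  "deltas": [
    {"fingers":0,"offset":[0,0,-0.002],"spin":-0.18},
    {"fingers":0,"offset":[0,0,-0.004],"spin":-0.36},
    {"fingers":0,"offset":[0,0,-0.006],"spin":-0.54},
    {"fingers":0,"offset":[0,0,-0.007],"spin":-0.75},
    {"fingers":0,"offset":[0,0,-0.007],"spin":-0.75}
  ]
}}

```text
clock: 8.17
tcp_pos: [569.6, -41.0, 131.4]
orientation: [0.0, 0.905, 0.426, -0.0]
ft_force: [-0.7, 0.7, -1.5]
finger_gap: 12.3
```

Run:
```python
from h import *
print(np.degrees(phi()));s=state();print(s["tcp_pos"],s["ft_force"],s["moment"],s["finger_gap"])
```

```text
50.390170915011375
[569.58281318 -41.03868009 131.38637303] [-0.73121161  0.72057179 -1.49068007] [ 0.03722688  0.0711229  -0.02383523] 12.31133423681754
```

Turned 64.5° (1.13 rad) and risen 2.8 mm with next to no resistance. I'll turn on to about 1.55 rad and then try a small lift.

Request:
{"api": "jog_arm", "payload": {
  "deltas": [
    {"fingers":0,"offset":[0,0,-0.001],"spin":-0.2},
    {"fingers":0,"offset":[0,0,-0.002],"spin":-0.4},
    {"fingers":0,"offset":[0,0,-0.003],"spin":-0.6},
    {"fingers":0,"offset":[0,0,-0.004],"spin":-0.82},
    {"fingers":0,"offset":[0,0,-0.004],"spin":-0.82}
  ]
}}

```text
clock: 8.58
tcp_pos: [569.5, -41.0, 131.9]
orientation: [-0.0, 0.794, 0.608, -0.001]
ft_force: [-0.0, 1.0, -2.7]
finger_gap: 12.2
```

Request:
{"api": "jog_arm", "payload": {
  "deltas": [
    {"fingers":0,"offset":[0,0,-0.01],"spin":0},
    {"fingers":0,"offset":[0,0,-0.02],"spin":0},
    {"fingers":0,"offset":[0,0,-0.03],"spin":0},
    {"fingers":0,"offset":[0,0,-0.03],"spin":0},
    {"fingers":0,"offset":[0,0,-0.03],"spin":0}
  ]
}}

```text
clock: 9.0
tcp_pos: [569.6, -41.0, 136.5]
orientation: [-0.0, 0.794, 0.607, -0.0]
ft_force: [-0.0, -0.8, -1.9]
finger_gap: 12.4
```

Run:
```python
from h import *
print(np.degrees(phi()));s=state();print(s["tcp_pos"],s["ft_force"],s["moment"],s["finger_gap"])
```

```text
74.79731484254536
[569.56066185 -40.97688036 136.53887037] [-0.00258009 -0.81584056 -1.90992194] [-0.00459588  0.00887546 -0.02577075] 12.447978098943414
```

It lifts freely, carrying only the cap's weight. I'll lift it 110 mm gently.

Request:
{"api": "jog_arm", "payload": {
  "deltas": [
    {"fingers":0,"offset":[0,0,-0.07],"spin":0},
    {"fingers":0,"offset":[0,0,-0.15],"spin":0},
    {"fingers":0,"offset":[0,0,-0.24],"spin":0},
    {"fingers":0,"offset":[0,0,-0.32],"spin":0},
    {"fingers":0,"offset":[0,0,-0.37],"spin":0}
  ]
}}

```text
clock: 9.42
tcp_pos: [569.9, -41.0, 194.0]
orientation: [0.001, 0.795, 0.607, 0.0]
ft_force: [0.3, -0.1, -1.8]
finger_gap: 12.8
```

Request:
{"api": "jog_arm", "payload": {
  "deltas": [
    {"fingers":0,"offset":[0,0,-0.08],"spin":0},
    {"fingers":0,"offset":[0,0,-0.18],"spin":0},
    {"fingers":0,"offset":[0,0,-0.27],"spin":0},
    {"fingers":0,"offset":[0,0,-0.34],"spin":0},
    {"fingers":0,"offset":[0,0,-0.37],"spin":0}
  ]
}}

```text
clock: 9.83
tcp_pos: [570.2, -41.0, 251.2]
orientation: [0.001, 0.795, 0.607, 0.001]
ft_force: [0.0, -0.3, -3.0]
finger_gap: 12.3
```

Request:
{"api": "jog_arm", "payload": {
  "deltas": [
    {"fingers":0,"offset":[0,0,0],"spin":0},
    {"fingers":0,"offset":[0,0,0],"spin":0},
    {"fingers":0,"offset":[0,0,0],"spin":0},
    {"fingers":0,"offset":[0,0,0],"spin":0},
    {"fingers":0,"offset":[0,0,0],"spin":0}
  ]
}}

```text
clock: 10.25
tcp_pos: [570.0, -41.0, 250.6]
orientation: [0.001, 0.795, 0.607, 0.0]
ft_force: [-0.4, 0.3, -2.8]
finger_gap: 12.4
```

Run:
```python
from h import *
s=state();print(s["tcp_pos"],s["ft_force"],s["joint_vel"].round(4),s["finger_gap"])
S=get_image("scene")[:,:,::-1];T=get_image("top")[:,:,::-1]
for b in blobs(mask(S,(5,180,150),(18,255,255))[140:200,180:240],5):print("orange",b[0],b[1]+[180,140])
cv2.imwrite("pics/c.png",np.vstack([cv2.resize(S[80:270,130:350],None,fx=2.1,fy=2.1,interpolation=2),cv2.resize(T[130:260,170:390],None,fx=2.1,fy=2.1,interpolation=2)])[:600])
```

```text
[569.98528995 -40.98288018 250.56817248] [-0.41507652  0.3349511  -2.84552469] [-0.0008 -0.0013 -0.0022  0.0012  0.0005 -0.0006] 12.391285067846615
orange 73 [219.92 152.6 ]
```

View pics/c.png

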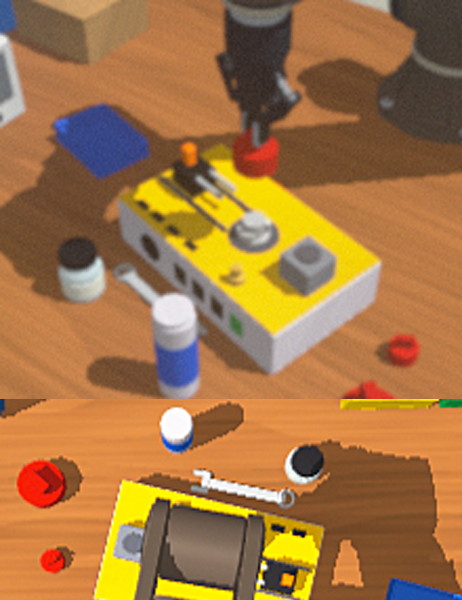

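The cap is in the gripper, level, at crop (256,155). The steel port is bare at (252,230), the lock is back with its knob at (219.9,152.6), and the visible bystanders have not moved. Handing in.

```bash
python3 -c "
from rig import *
print(finish_job())"
```

```text
the job is handed in; nothing more can be done
None
```

The job is done: the lock is fully back, and the red cap is unscrewed and held level above its port. I handed it in at about 10 s on the robot's clock.

- **Lock:** I drew the knob back until it met its stop, with about 27 N of reaction at 142.5 mm from the port's axis (143 mm expected). In the last picture the knob had not moved since I released it.
- **Cap:** I tried anticlockwise first and it came, so the thread is right-handed and I never had to try clockwise. I turned it about 89° in all; it rose about 3 mm with almost no torque, then lifted straight off.
- **Final hold:** The cap has gone up about 122 mm, leaving its rim about 95 mm above the top of the port's neck. The arm was still, the grip read 12.4 mm, and the load was 2.8 N, which matches the cap's weight.
- **Bystanders:** I judged these by eye only. The wrench, jar, spray can, fitting and spare caps looked unmoved. The last crop did not show the screwdriver or motor, and it showed the tray only in part.
- **Disagreements:**
  - The scene camera put the knob and cap about 1.5–3 px off the computed spots. I went by the top view, which the contact at the knob and the stop bore out.
  - The gripper read 12–15 mm on parts that are 14 and 16 mm wide.

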